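# Rock a checking plate on a warped fixture base and wedge out the rock

## Robot

A 7-joint arm with a two-finger parallel gripper is mounted at the origin on a cart in front of the work surface, level with it; the furniture and walls round the work are solid. World frame = base frame: x ahead of the robot, y to its left, z up, the work surface at z = 0. Lengths are in mm, angles in rad, forces in N, time in s.
With the tool pointing down it reaches from about 400 to 875 mm from the base axis. Payload 4.4 kg.
Tool frame: the origin (TCP) lies midway between the tips of the shut fingers; the grasp point (between the pads) lies ctrl.grip_depth behind it (ctrl.grip_depth is the distance from the TCP to the grasp point, in mm); z points along the fingers, y is the line along which they close (so a half turn about z gives the same grasp; the last joint's range is limited). The gripper opens to 85 mm and grips with 20 to 120 N. Pads are 22 mm wide; open, the fingers measure 114 mm over their backs; the gripper's body (76 mm by 85 mm) begins 54 mm behind the grasp point. The pads swing forward as they close: fully open they stand 13 mm farther back than shut.
Start: joints at [-1.232, 0.628, 0.038, 1.517, -0.027, 0.996, -0.02], TCP at [255.971, 597.492, 231.313] pointing down, gripper open.
Joint ranges: [-3.06, 3.06], [-0.37, 2.12], [-1.25, 1.32], [0.18, 2.47], [-1.1, 4.24], [0.23, 1.98], [-2.94, 2.94]. Speed limits (rad/s): [2.57, 2.57, 3.14, 3.14, 3.14, 3.14, 3.14].

## Interface

Orientations are given as [roll, pitch, yaw] about the fixed x, y, z axes, in that order (R = Rz(yaw) Ry(pitch) Rx(roll)).
In Python, from cell import ctrl gives the robot as it stands.
- The arm moves only by the tool carry_out, never from a script. Its argument "deltas" is one flat list of numbers, 7 for each row, row after row: the turn, a rotation vector about the tool's x, y, z in degrees, then the shift along the tool's x, y, z in m, then the closure, from -1 (fully open) to 1 (shut). In form: [wx, wy, wz, dx, dy, dz, claw, wx, wy, wz, dx, dy, dz, claw, ...]. A call has 1 to 12 rows; each row shifts and turns the commanded pose from where the row before left it, along the tool's axes as they then stand; what a row does not reach is not made up. A row lasts 1/8 s, in which the tool goes at most 62.5 mm and 10.7 degrees, less where a joint would pass 70% of its speed; a pose out of reach is approached as far as the arm can. A call with a gripper value outside its range is refused whole. The fingers move at their own pace and stop on an object; the grip force is fixed at half the most. Time passes only in rows, so rows that do not move let the fingers close. It gives the time, the measured TCP pose, the force, the opening and the grip force at its end, in the units of the state.
- ctrl.read_state(): the state, without advancing time (a new reading comes with each control period).
- ctrl.get_image(name): name is "scene" or "top" or "wrist"; returns the picture (400x640x3 uint8, red, green, blue); there is no depth.
- ctrl.calibration(name): a dict with "mtx" (3x3 intrinsics, pixels), "R" (3x3) and "t" (3): a world point X has camera coordinates R X + t. Camera axes: x right, y down, z forward; pixel columns grow to the right and rows downward; lengths in mm; the calibration is good to about 2 mm. The wrist camera is an equidistant fisheye: a pixel r from the principal point sees the ray r / f radians off the axis. A picture is of the moment at which its call begins: read the wrist's pose just before it. calibration takes no time and is no camera call; for the wrist camera it gives the pose at the moment of the call.
- ctrl.finish_job(): hands the job in; it is judged then, once.
The state is a dict: "clock": time; "qpos": joint angles; "qd": joint speeds; "tau": joint torques, N m; "eef_pos": TCP position; "tool_rot": TCP orientation; "force": force on the tool from outside, world axes, zero at the start; "torque": the same for the moment, N m; "width": finger opening in mm; "gripper_force": force on a finger pad.
Only numpy, scipy, OpenCV 4.12 (cv2) and the standard library are available. Lean on these libraries where they do the work, as an engineer would, in place of code of your own. Each camera call takes 0.05 s, during which the arm holds its last target. There are 200 camera calls.

## Task

The flat steel checking plate lies on the four brass rests of a green fixture base that has warped, so that one of the two front rests (robot's side) no longer carries it. Press gently down on the plate's two front corners to find the one where the plate rocks, then slide the orange wedge, thin end first, from the front in over that low rest and under the plate until it just takes the plate's weight, with the plate still lying level and in its place, and let go of it. Use only light forces, and leave the things around undisturbed.

Things in the scene. Friction and masses are not known exactly. Their poses are not given: they have to be found in the camera images.
- base: Fixed green fixture base, 220 (x) x 190 (y) x 30 mm, at varying place and yaw. Origin on the bench under the middle of the plate; x points from front to back, away from the robot, y left. It reaches from x = -125 to +95 mm, its top is at z = 30. Rear brass rests: 30 x 30 mm, centred at x = 50, y = +62 and -62, tops at z = 40 mm. The front rests are told under their points.
- rest_left (a point): Front end of the left front brass rest, a bar 30 mm wide, level, from base x = -125 to -45 mm at y = +62: it sticks out 50 mm in front of the plate. The point marks the proper top height, z = 40 mm; of the two front rests one has this height, the other one (not told which) really lies 3 to 5.5 mm lower.
- rest_right (a point): The same for the right front brass rest, at base y = -62 mm.
- stop_pins (a point): Midway between the tops of two steel stop pins on the base behind the plate, 12 mm thick, at base x = 83, y = +62 and -62, tops at z = 50 mm. They are 2 mm clear of the plate: it may slip back against them, no further.
- plate: Loose steel checking plate, 150 (x) x 160 (y) x 6 mm, 0.9 to 1.35 kg, lying level on the rear rests and one front rest. Origin mid-underside, 40 mm above the bench; axes as the base's; front edge at x = -75 mm. Over the low rest it tips down when that corner is pressed with 4 to 6 N, until it meets the rest, and falls back level when let go; the other front corner stays firm.
- corner_left (a point): Point on the plate's top near its front left corner (plate x = -62, y = +65, z = 6 mm), where to press.
- corner_right (a point): Point on the plate's top near its front right corner (plate x = -62, y = -65, z = 6 mm), where to press.
- wedge: Loose orange plastic taper wedge with grip block, 22 mm wide (y), 102 mm long, 60 g, flat on the bench right of the base. Origin in the middle of its underside where taper and block meet; x points to the thin edge. The taper goes from 8.5 mm thick at x = 0 to 1.5 mm at x = 70 mm (1 in 10). The block spans x = -32 to 0, is 30 mm high, and is pinched across y from above.
- wedge_tip (a point): Middle of the underside of the wedge's thin edge (wedge x = 70, z = 0 mm).
- wedge_grip (a point): Point to grip in the wedge's grip block (wedge x = -16, z = 25 mm), fingers closing along the wedge's y.
- tape_measure: Bystander: yellow tape measure, 36x84x65 mm, to be left alone; origin in the middle of its underside.
- oil_stone: Bystander: flat two-tone oil stone (beige over grey), 50x160x25 mm, to be left alone; origin in the middle of its underside.
- masking_tape: Bystander: beige roll of masking tape lying flat, 101x101x25 mm, to be left alone; origin in the middle of its underside.
Things that resemble listed ones, but are neither listed nor needed, are in the scene too. What is meant by the wedge is not blue, and is the larger of those in its own colour.

How it is judged (in metres and radians):
On the way, in this order (a step that is already met when the one before it is completed fails the run):
1. a front corner of the plate is pressed down by the fingers until the plate rocks (tilts by more than 0.018 rad) in its place (angle between plate's own z axis and vertical above 0.018 rad and contact force between the fingers and plate above 0.5 N and distance of plate from where it was at the start of the episode below 0.015 m and contact force between wedge and plate below 0.1 N), for 0.1 s.
2. the wedge's thin end is under the plate and carries it (more than 0.5 N), the plate level within 0.010 rad (contact force between wedge and plate above 0.5 N and angle between plate's own z axis and vertical below 0.01 rad and x of wedge_tip in the frame of plate between -0.07 and 0 m and z of wedge_tip in the frame of plate below 0.001 m), for 0.3 s.
At the end, for the whole second after the job is handed in: The wedge's thin end is at least 5 mm inside the plate's front edge, under the plate, and not beyond its middle; wedge and plate press on each other with more than 0.5 N, the plate is level within 0.010 rad, within 12 mm of where it was, and both are at rest (all of step 2 and distance of plate from where it was at the start of the episode below 0.012 m and linear speed of each of plate, wedge below 0.01 m/s); the robot touches nothing.
It fails at once if the fingers press on the plate with more than 35 N (contact force between the fingers and plate above 35 N).
It fails at once if the wedge is forced against the plate with more than 25 N (contact force between wedge and plate above 25 N).
It fails at once if the plate is pushed more than 20 mm from its place (distance of plate from where it was at the start of the episode above 0.02 m).
It fails at once if the tape measure, the oil stone or the masking tape is moved by more than 20 mm (distance of any of tape_measure, oil_stone, masking_tape from where it was at the start of the episode above 0.02 m).
It also fails if it takes over 64 s, if anything falls off the work surface, if the arm or the gripper's body presses on something with over 40 N, if the wrist force passes 120 N, or if a joint passes its speed limit or range.

## Working session

There is one attempt and no reset: what is moved stays moved. The work goes in short steps, Python scripts to look and compute and a tool call to move; the robot and the scene stay as the last step left them, time stands still between calls to the robot, and variables do not carry over. Pictures are saved under pics/ and viewed, at most 10 in all, crops included, and the job is handed in when it is done.

Besides the shell and the picture viewer there is one more tool, called after ">>>" as a command line: name --argument value ..., lists and objects as JSON in quotes. carry_out: Moves the arm, as the interface text tells. Its arguments: {"type":"object","properties":{"deltas":{"type":"array"}},"required":["deltas"]}

```bash
mkdir -p pics; ls; python3 - <<'E'
from cell import ctrl
import cv2,numpy as np
print(ctrl.grip_depth)
s=ctrl.read_state();print(s)
for n in("scene","top","wrist"):
    c=ctrl.calibration(n);print(n,np.round(c["mtx"],1).tolist(),np.round(c["R"],3).tolist(),np.round(c["t"],1).tolist())
    im=ctrl.get_image(n);cv2.imwrite(f"pics/{n}0.png",im[...,::-1])
E
```

```text
pics
18.700000000000003
{'clock': 0.0, 'qpos': array([-1.23182841,  0.62935798,  0.03843803,  1.51835971, -0.02700076,
        0.99631598, -0.01997466]), 'qd': array([-0.00053014, -0.00034665,  0.00052189, -0.00132744, -0.00048029,
       -0.0009276 ,  0.00083908]), 'tau': array([ 6.63680567e-04, -5.63413382e+01,  1.22586530e+00, -1.93443739e+01,
        1.08941988e-02,  1.07522705e-02, -1.40969971e-05]), 'eef_pos': array([255.6972237 , 596.91089722, 230.3840008 ]), 'tool_rot': array([-3.13966967e+00,  2.30054784e-05,  2.73685305e+00]), 'force': array([-0.15609046,  0.78406331, -0.30061106]), 'torque': array([-0.00686248, -0.03853644,  0.01265624]), 'gripper_force': 0.0, 'width': 85.47193358550257}
scene [[405.4, 0.0, 322.8], [0.0, 405.4, 193.1], [0.0, 0.0, 1.0]] [[0.767, -0.642, 0.023], [-0.262, -0.345, -0.902], [0.586, 0.685, -0.432]] [-411.6, 183.5, 1014.5]
top [[520.1, 0.0, 319.7], [0.0, 520.1, 212.5], [0.0, 0.0, 1.0]] [[0.031, -1.0, -0.002], [-0.963, -0.029, -0.268], [0.268, 0.01, -0.963]] [-41.6, 532.8, 1524.6]
wrist [[309.7, 0.0, 320.1], [0.0, 309.7, 197.8], [0.0, 0.0, 1.0]] [[0.394, 0.919, -0.001], [0.88, -0.377, 0.289], [0.265, -0.115, -0.957]] [-649.5, -37.4, 379.8]
```

View pics/top0.png

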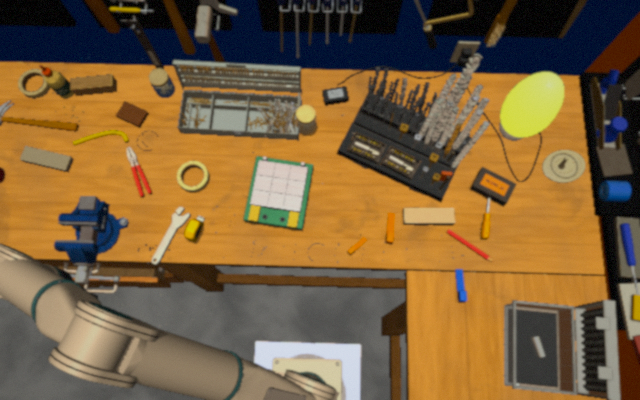

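View pics/scene0.png

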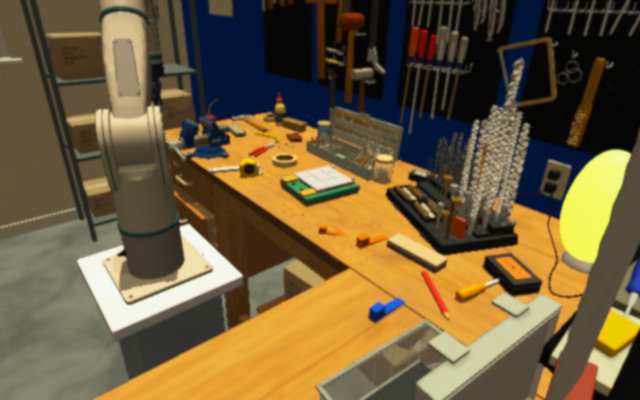

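The top view shows the base around (278,193), the large orange wedge at (390,228), a small decoy wedge at (358,244), the oil stone at (429,216), the tape measure at (194,228) and the masking tape at (192,176). The scene view agrees, with the wedge at about (372,240).

```bash
cat > h.py <<'E'
from cell import ctrl
import cv2,numpy as np
from scipy.spatial.transform import Rotation as Ro
def rays(c,px,fish=False):
    px=np.atleast_2d(np.float64(px)); K=np.array(c["mtx"]); d=(px-K[:2,2])/[K[0,0],K[1,1]]
    if fish:
        th=np.linalg.norm(d,axis=1,keepdims=True)+1e-12; v=np.hstack([d/th*np.sin(th),np.cos(th)])
    else: v=np.hstack([d,np.ones((len(d),1))])
    R=np.array(c["R"]); return -R.T@np.array(c["t"]).ravel(), v@R
def onplane(c,px,z,fish=False):
    o,v=rays(c,px,fish); return o+v*((z-o[2])/v[:,2])[:,None]
def proj(c,X,fish=False):
    K=np.array(c["mtx"]);X=np.atleast_2d(X)@np.array(c["R"]).T+np.array(c["t"]).ravel()
    if fish:
        r=np.linalg.norm(X[:,:2],axis=1,keepdims=True);d=X[:,:2]/r*np.arctan2(r,X[:,2:])
    else: d=X[:,:2]/X[:,2:]
    return d*[K[0,0],K[1,1]]+K[:2,2]
def tri(obs):  # list of (o,v)
    A=np.zeros((3,3));b=np.zeros(3)
    for o,v in obs:
        v=v/np.linalg.norm(v);P=np.eye(3)-np.outer(v,v);A+=P;b+=P@o
    X=np.linalg.solve(A,b);return X,[np.linalg.norm((np.eye(3)-np.outer(v,v)/(v@v))@(X-o)) for o,v in obs]
def blobs(im,lo,hi,amin=30):
    m=cv2.inRange(cv2.cvtColor(im,cv2.COLOR_RGB2HSV),lo,hi)
    cs,_=cv2.findContours(m,cv2.RETR_EXTERNAL,cv2.CHAIN_APPROX_NONE)
    return m,sorted([c for c in cs if cv2.contourArea(c)>amin],key=cv2.contourArea,reverse=True)
def shot(name,tag):
    s=ctrl.read_state();c=ctrl.calibration(name);im=ctrl.get_image(name)
    cv2.imwrite(f"pics/{tag}.png",im[...,::-1]);return s,c,im
def toolmove(s,p,rpy=None):
    R=Ro.from_euler("xyz",s["tool_rot"]);d=R.inv().apply(np.array(p)-s["eef_pos"])
    w=(R.inv()*Ro.from_euler("xyz",rpy)).as_rotvec(degrees=True) if rpy is not None else np.zeros(3)
    return np.round(w,1),np.round(d/1000,4)
E
python3 - <<'E'
from h import *
c=ctrl.calibration("top")
im=cv2.imread("pics/top0.png")[...,::-1].copy()
for nm,lo,hi in(("green",(65,90,40),(90,255,255)),("orange",(8,215,150),(20,255,255))):
    m,cs=blobs(im,lo,hi,20)
    for k in cs[:6]:
        r=cv2.minAreaRect(k);z=30 if nm=="green" else 0
        print(nm,cv2.contourArea(k),np.round(r[0]),np.round(onplane(c,cv2.boxPoints(r),z)[:,:2]).tolist())
for n,p in dict(stone=(429,216),tape=(194,228),roll=(192,176),jar=(306,120)).items(): print(n,onplane(c,p,12).round())
s=ctrl.read_state();R=Ro.from_euler("xyz",s["tool_rot"]);w=ctrl.calibration("wrist")
print("tool axes\n",R.as_matrix().round(3)); o=-w["R"].T@w["t"].ravel()
print("cam in tool",R.inv().apply(o-s["eef_pos"]).round(1),"\n",(w["R"]@R.as_matrix()).round(3))
E
```

```text
green 368.5 [273. 216.] [[509.0, 165.0], [559.0, 161.0], [548.0, 76.0], [498.0, 82.0]]
green 133.0 [305. 197.] [[494.0, 42.0], [705.0, 24.0], [704.0, 6.0], [492.0, 24.0]]
orange 234.5 [494. 184.] [[671.0, -546.0], [703.0, -565.0], [663.0, -635.0], [631.0, -617.0]]
orange 212.5 [390. 227.] [[562.0, -235.0], [563.0, -263.0], [464.0, -263.0], [463.0, -234.0]]
orange 148.5 [486. 226.] [[485.0, -534.0], [569.0, -548.0], [566.0, -577.0], [482.0, -562.0]]
orange 110.5 [357. 245.] [[435.0, -112.0], [483.0, -167.0], [467.0, -180.0], [420.0, -124.0]]
stone [[ 550. -373.   12.]]
tape [[488. 372.  12.]]
roll [[662. 395.  12.]]
jar [[872.  31.  12.]]
tool axes
 [[-0.919  0.394 -0.001]
 [ 0.394  0.919 -0.001]
 [-0.    -0.001 -1.   ]]
cam in tool [  73.6    0.3 -143. ] 
 [[-0.     1.    -0.   ]
 [-0.957 -0.001 -0.289]
 [-0.289  0.     0.957]]
```

```bash
python3 - <<'E'
from h import *
s=ctrl.read_state(); print(toolmove(s,(520,-30,230),(np.pi,0,np.pi)))
E
```

```text
(array([ -0.1,  -0. , -23.2]), array([-0.4898, -0.4723,  0.0013]))
```

>>> carry_out --deltas '[0,0,0,-0.0408,-0.0394,0,-1,0,0,0,-0.0408,-0.0394,0,-1,0,0,0,-0.0408,-0.0394,0,-1,0,0,0,-0.0408,-0.0394,0,-1,0,0,0,-0.0408,-0.0394,0,-1,0,0,0,-0.0408,-0.0394,0,-1,0,0,0,-0.0408,-0.0394,0,-1,0,0,0,-0.0408,-0.0394,0,-1,0,0,0,-0.0408,-0.0394,0,-1,0,0,0,-0.0408,-0.0394,0,-1,0,0,0,-0.0408,-0.0394,0,-1,0,0,0,-0.0408,-0.0394,0,-1]'

```text
clock: 1.65
eef_pos: [520.2, -31.6, 231.3]
tool_rot: [3.141, -0.0, 2.737]
force: [0.4, 0.8, 0.1]
width: 84.9
gripper_force: 0.0
```

>>> carry_out --deltas '[0,0,-7.7,0,0,0,1,0,0,-7.7,0,0,0,1,0,0,-7.8,0,0,0,1,0,0,0,0,0,0,1,0,0,0,0,0,0,1]'

```text
clock: 2.28
eef_pos: [519.7, -30.0, 231.2]
tool_rot: [3.142, -0.0, 3.139]
force: [0.7, 0.6, -0.4]
width: -0.2
gripper_force: 0.0
```

```bash
python3 - <<'E'
from h import *
s,c,im=shot("wrist","w1"); print(s["clock"],s["eef_pos"].round(1),s["tool_rot"].round(4),s["force"].round(2),s["width"],s["qpos"].round(2)); np.savez("w1.npz",**c)
E
```

```text
2.275 [519.7 -30.  231.2] [ 3.1416e+00 -3.0000e-04  3.1394e+00] [ 0.71  0.62 -0.44] -0.22036965597461328 [ 0.01  0.44 -0.01  1.88  0.01  0.82  1.57]
```

View pics/w1.png

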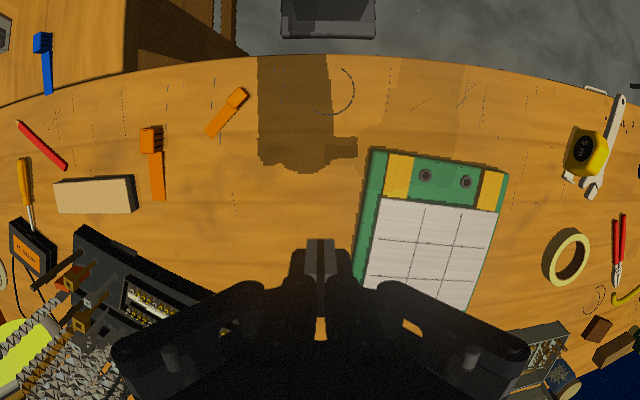

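The wrist picture has the robot's side at the top. The wedge block is at (151,140) with its thin end at (158,200), pointing away from the robot. The plate's front corners are at about (385,198) and (498,213), and the front rests at (398,176) and (489,190). Next is a second view from a displaced place.

>>> carry_out --deltas '[0,0,0,0.02,-0.025,0,1,0,0,0,0.02,-0.025,0,1,0,0,0,0.02,-0.025,0,1,0,0,0,0.02,-0.025,0,1,0,0,0,0,0,0,1,0,0,0,0,0,0,1]'

```text
clock: 3.08
eef_pos: [440.4, -129.4, 231.4]
tool_rot: [3.141, 0.001, 3.141]
force: [-0.2, 0.9, -0.3]
width: -0.2
gripper_force: 0.0
```

```bash
python3 - <<'E'
from h import *
s,c,im=shot("wrist","w2"); print(s["clock"],s["eef_pos"].round(1),s["tool_rot"].round(4)); np.savez("w2.npz",**c)
a=cv2.imread("pics/w1.png");b=cv2.imread("pics/w2.png")
up=lambda i,x,y,w,h,k:cv2.resize(i[y:y+h,x:x+w],None,fx=k,fy=k,interpolation=cv2.INTER_CUBIC)
hsv=cv2.cvtColor(b,cv2.COLOR_BGR2HSV)
m,cs=blobs(b[...,::-1].copy(),(65,90,40),(90,255,255),300);print([cv2.boundingRect(k) for k in cs])
m,cs=blobs(b[...,::-1].copy(),(8,225,100),(18,255,255),150);print([cv2.boundingRect(k) for k in cs])
E
```

```text
3.075 [ 440.4 -129.4  231.4] [3.1413e+00 8.0000e-04 3.1415e+00]
[(486, 224, 43, 33)]
[(215, 188, 24, 68), (283, 153, 51, 46), (54, 278, 33, 38), (57, 203, 16, 47)]
```

View pics/w2.png

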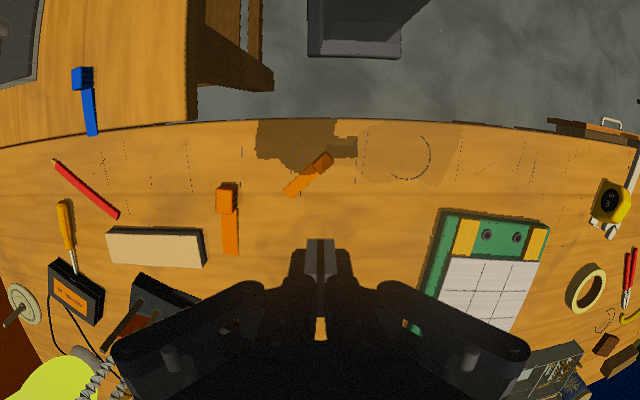

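The second view shows the wedge at (227,188)–(230,255). The base's front left and right corners are at about (549,218) and (445,210), and the brass rests at (466,238) and (536,243). I'll enlarge crops of both views to pick corner pixels.

```bash
python3 - <<'E'
import cv2,numpy as np
a=cv2.imread("pics/w1.png");b=cv2.imread("pics/w2.png")
def up(i,x,y,w,h,k):
    o=cv2.resize(i[y:y+h,x:x+w],None,fx=k,fy=k,interpolation=cv2.INTER_CUBIC)
    for X in range(0,w,10): cv2.putText(o,str(x+X),(int(X*k),8),0,.28,(255,255,255),1); o[::6,int(X*k)]=255
    for Y in range(0,h,10): cv2.putText(o,str(y+Y),(0,int(Y*k)+4),0,.28,(255,255,255),1); o[int(Y*k),::6]=255
    return o
M=np.zeros((600,800,3),np.uint8)
for i,(x,y,o) in enumerate([(0,0,up(a,130,115,50,95,3.1)),(160,0,up(a,355,140,160,80,4)),(0,300,up(b,205,178,50,90,3.1)),(160,300,up(b,430,200,130,72,4))]):
    M[y:y+o.shape[0],x:x+o.shape[1]]=o[:600-y,:800-x]
cv2.imwrite("pics/m1.png",M)
E
```

```text
(no output)
```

View pics/m1.png

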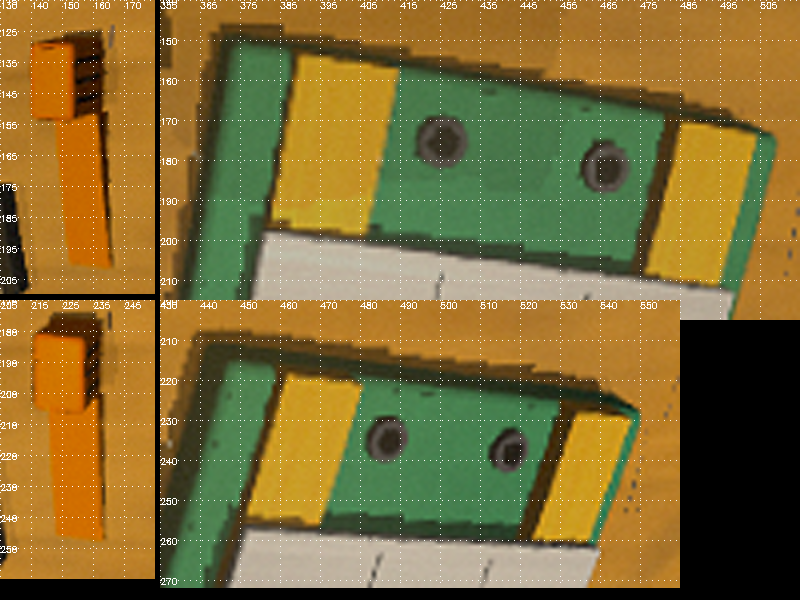

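The enlarged crops show the block top, the wedge tip, the plate's front corners and the front ends of the rests clearly in both views. I'll triangulate them.

```bash
python3 - <<'E'
from h import *
A=np.load("w1.npz");B=np.load("w2.npz")
P=dict(bk1=((140.3,128.9),(215.6,189.6)),bk2=((152.9,128.5),(231.5,189.9)),bk3=((141.6,153.4),(216.6,214.1)),bk4=((154.2,153.1),(232.1,213.8)),
tipR=((152.6,200.2),(223.7,254.5)),tipL=((165.8,201.1),(238.5,255.4)),
plR=((380.5,197.2),(451.5,256)),plL=((498.8,213),(540,261.7)),rR1=((389.8,153),(462,218)),rR2=((414.8,157.2),(480.8,221.2)),rL1=((485.5,170.2),(534.2,227.5)),rL2=((504.2,173.2),(549,228.8)))
H=dict(bk=30,ti=1.5,pl=46,rR=40,rL=40)
X={}
for k,(p,q) in P.items():
    p=np.array(p)-.35;q=np.array(q)-.35
    o1,v1=rays(A,p,True);o2,v2=rays(B,q,True);x,e=tri([(o1,v1[0]),(o2,v2[0])])
    X[k]=x;z=H[k[:2]]
    print(k,x.round(1),np.round(e,1),"planes",onplane(A,p,z,True)[0,:2].round(1),onplane(B,q,z,True)[0,:2].round(1))
d=X["plL"]-X["plR"];print("plate width",np.linalg.norm(d[:2]),"yaw",np.arctan2(-d[0],d[1]))
b=(X["bk1"]+X["bk2"]+X["bk3"]+X["bk4"])/4;t=(X["tipR"]+X["tipL"])/2;print("blk",b,"tip",t,"yaw",np.arctan2((t-b)[1],(t-b)[0]),np.linalg.norm((t-b)[:2]))
E
```

```text
bk1 [ 460.2 -254.7   28.6] [0.7 0.7] planes [ 459.6 -253.2] [ 460.3 -254.7]
bk2 [ 460.8 -234.5   29.4] [0.2 0.2] planes [ 460.7 -234. ] [ 460.8 -234.5]
bk3 [ 491.6 -256.9   27.6] [0.9 0.9] planes [ 490.6 -254.6] [ 491.5 -256.6]
bk4 [ 491.9 -237.2   26.8] [0.2 0.2] planes [ 491.3 -235.2] [ 490.9 -236.4]
tipR [ 560.4 -263.1    4.1] [0.2 0.2] planes [ 561.  -264.6] [ 561.8 -264.2]
tipL [ 562.1 -242.3    2.2] [0. 0.] planes [ 562.3 -242.7] [ 562.4 -242.5]
plR [544.4  38.1  44.7] [0.4 0.4] planes [544.4  37.6] [543.3  37.7]
plL [566.9 199.2  42.5] [0. 0.] planes [565.6 196.9] [564.8 195.8]
rR1 [495.3  47.9  37.5] [0.4 0.4] planes [495.2  47.1] [494.   46.8]
rR2 [499.8  77.1  37.6] [0.2 0.2] planes [499.3  76.5] [499.   75.6]
rL1 [512.2 172.   38.7] [0.3 0.3] planes [512.2 171. ] [511.4 171.1]
rL2 [513.8 198.3  43.6] [0.8 0.8] planes [515.2 200.2] [514.9 202.6]
plate width 162.70949587450906 yaw -0.13879601332665728
blk [ 476.12278736 -245.83554517   28.08838817] tip [ 561.21783213 -252.70141293    3.1592258 ] yaw -0.08051028971043225 85.37158066516791
```

The plate origin is about (629,107) with yaw −0.133. The plate width comes to 160.1 mm and the rests land where the text puts them, so the fit holds. I'll press the right corner first, at (559,51).

>>> carry_out --deltas '[0,0,0,-0.0238,0.036,0.0312,1,0,0,0,-0.0238,0.036,0.0312,1,0,0,0,-0.0238,0.036,0.0312,1,0,0,0,-0.0238,0.036,0.0312,1,0,0,0,-0.0238,0.036,0.0312,1,0,0,7.6,0,0,0,1,0,0,0,0,0,0.013,1,0,0,0,0,0,0.01,1,0,0,0,0,0,0,1,0,0,0,0,0,0,1]'

```text
clock: 4.38
eef_pos: [558.9, 49.6, 52.5]
tool_rot: [3.141, 0.0, 3.009]
force: [0.4, 0.6, 0.6]
width: -0.0
gripper_force: 0.0
```

>>> carry_out --deltas '[0,0,0,0,0,0.002,1,0,0,0,0,0,0.002,1,0,0,0,0,0,0.001,1,0,0,0,0,0,0.001,1,0,0,0,0,0,0.0005,1,0,0,0,0,0,0,1]'

```text
clock: 5.12
eef_pos: [558.8, 50.1, 45.9]
tool_rot: [3.142, 0.0, 3.009]
force: [-0.1, 0.3, 2.6]
width: 0.3
gripper_force: 1.1
```

>>> carry_out --deltas '[0,0,0,0,0,0.0005,1,0,0,0,0,0,0.0005,1,0,0,0,0,0,0,1]'

```text
clock: 5.5
eef_pos: [558.8, 50.1, 44.8]
tool_rot: [-3.142, -0.0, 3.009]
force: [-1.0, -0.0, 2.5]
width: 0.2
gripper_force: 1.6
```

>>> carry_out --deltas '[0,0,0,0,0,0.0005,1,0,0,0,0,0,0.0005,1,0,0,0,0,0,0,1]'

```text
clock: 5.88
eef_pos: [558.7, 50.1, 43.8]
tool_rot: [-3.142, -0.0, 3.009]
force: [-1.5, -0.7, 3.2]
width: -0.1
gripper_force: 1.8
```

>>> carry_out --deltas '[0,0,0,0,0,0.0005,1,0,0,0,0,0,0.0005,1,0,0,0,0,0,0,1]'

```text
clock: 6.25
eef_pos: [558.7, 50.0, 43.5]
tool_rot: [3.142, 0.0, 3.009]
force: [-3.2, -0.4, 10.1]
width: 0.1
gripper_force: 5.1
```

Force stays near 2.5–3 N over about 2 mm of travel from z≈46, then rises sharply at 43.5. The right corner rocks. I'll check that the left one is firm.

>>> carry_out --deltas '[0,0,0,0,0,-0.002,1,0,0,0,0,0,-0.01,1,0,0,0,0,0.043,0,1,0,0,0,0,0.043,0,1,0,0,0,0,0.044,0,1,0,0,0,0,0,0.006,1,0,0,0,0,0,0,1,0,0,0,0,0,0.002,1,0,0,0,0,0,0.0008,1,0,0,0,0,0,0,1]'

```text
clock: 7.5
eef_pos: [576.2, 178.0, 46.2]
tool_rot: [-3.141, 0.0, 3.008]
force: [0.3, 0.7, 1.3]
width: 0.0
gripper_force: 0.4
```

>>> carry_out --deltas '[0,0,0,0,0,0.0005,1,0,0,0,0,0,0.0003,1,0,0,0,0,0,0,1]'

```text
clock: 7.88
eef_pos: [576.2, 178.1, 46.1]
tool_rot: [-3.141, 0.0, 3.008]
force: [-2.3, -2.3, 7.9]
width: -0.3
gripper_force: 3.8
```

The left corner is firm: 8 N at z 46.1. So the right rest is low, by about 3.3 mm. Now to fetch the wedge.

>>> carry_out --deltas '[0,0,0,0,0,-0.02,1,0,0,0,0,0,-0.06,1,0,0,0,0.0054,-0.0541,0,1,0,0,0,0.0054,-0.0541,0,1,0,0,0,0.0054,-0.0541,0,1,0,0,0,0.0054,-0.0541,0,1,0,0,0,0.0054,-0.0541,0,-0.3,0,0,0,0.0054,-0.0541,0,-0.3,0,0,0,0.0054,-0.0541,0,-0.3,0,0,0,0.0055,-0.0541,0,-0.3,0,0,-2.8,0,0,0,-0.3,0,0,0,0,0,0,-0.3]'

```text
clock: 9.38
eef_pos: [475.9, -243.8, 125.1]
tool_rot: [3.141, 0.0, 3.057]
force: [0.4, 1.2, -0.1]
width: 55.5
gripper_force: 0.0
```

```bash
python3 - <<'E'
from h import *
s,c,im=shot("wrist","w3"); print(s["clock"],s["eef_pos"].round(1),s["tool_rot"].round(4),s["width"])
print("move",toolmove(s,(475.8,-245,6.5),(np.pi,0,np.pi-.085)))
cv2.imwrite("pics/w3c.png",cv2.resize(im[130:330,220:420,::-1],None,fx=2.5,fy=2.5))
print(proj(c,[[475.8,-245,30],[561.9,-253.5,1.5]],True))
E
```

```text
9.375 [ 475.9 -243.8  125.1] [3.1406e+00 1.0000e-04 3.0575e+00] 55.491760652741874
move (array([0.1, 0. , 0.1]), array([ 0.    , -0.0013,  0.1186]))
[[318.13181497 199.68315553]
 [317.25955576 274.34432624]]
```

View pics/w3.png

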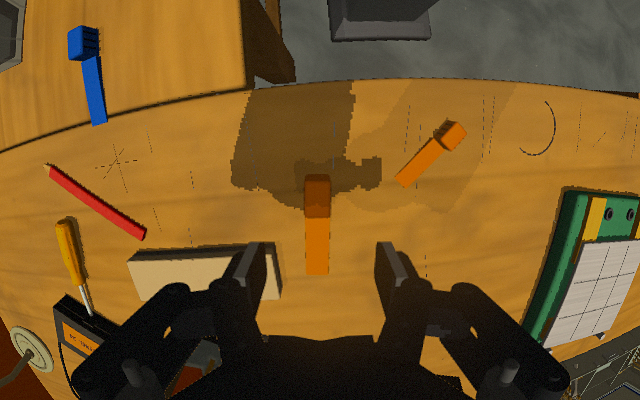

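The wedge lies straight between the open fingers, with its block at (317,196) and tip at (317,274), as predicted. Descend and grip.

>>> carry_out --deltas '[0,0,0,0,-0.0013,0.05,-0.3,0,0,0,0,0,0.05,-0.3,0,0,0,0,0,0.015,-0.3,0,0,0,0,0,0.003,-0.3,0,0,0,0,0,0,1,0,0,0,0,0,0,1,0,0,0,0,0,0,1,0,0,0,0,0,0,1,0,0,0,0,0,0,1]'

```text
clock: 10.55
eef_pos: [476.9, -246.2, 8.9]
tool_rot: [-3.141, 0.003, 3.058]
force: [-1.2, 0.9, 6.7]
width: 20.3
gripper_force: 59.8
```

>>> carry_out --deltas '[0,0,0,0,0,-0.01,1,0,0,0,0,0,-0.04,1,0,0,0,0,0,-0.04,1,0,0,0,0.0076,0.0518,0,1,0,0,0,0.0076,0.0518,0,1,0,0,0,0.0076,0.0518,0,1,0,0,0,0.0076,0.0518,0,1,0,0,0,0.0076,0.0518,0,1,0,0,0,0.0076,0.0518,0,1,0,0,2.8,0,0,0,1,0,0,0,0,0,0,1,0,0,0,0,0,0,1]'

```text
clock: 12.05
eef_pos: [456.4, 66.2, 97.5]
tool_rot: [-3.141, 0.0, 3.007]
force: [-0.3, 1.0, -0.1]
width: 20.7
gripper_force: 58.9
```

```bash
python3 - <<'E'
from h import *
s,c,im=shot("wrist","w4"); print(s["clock"],s["eef_pos"].round(1),s["tool_rot"].round(4),s["force"].round(2),s["width"]); np.savez("w4.npz",**c)
print("move",toolmove(s,(457.4,67.5,52),(np.pi,0,np.pi-.133)))
o=im[120:320,220:460,::-1];cv2.imwrite("pics/w4c.png",cv2.resize(o,None,fx=3,fy=3,interpolation=cv2.INTER_CUBIC))
E
```

```text
12.05 [456.4  66.2  97.5] [-3.1410e+00  4.0000e-04  3.0067e+00] [-0.25  0.98 -0.09] 20.66301960475914
move (array([-0. ,  0. , -0.1]), array([-0.0008,  0.0015,  0.0455]))
```

View pics/w4c.png

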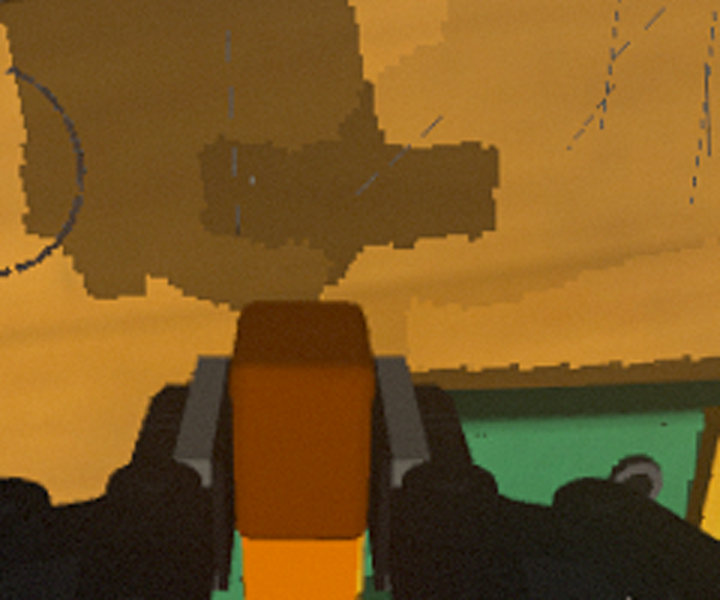

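The wedge is held square between the pads. In the crop its top face spans x 232–373 and y 362–538. I'll check its place in the hand against the TCP.

```bash
python3 - <<'E'
from h import *
c=np.load("w4.npz");p=np.array([[232,364],[373,364],[238,538],[368,538]])/3+[220,120]-.35
for z in(118.6,116.6,120.6):
    X=onplane(c,p,z,True);d=X-[456.4,66.2,0];b=.1346;x=np.array([np.cos(b),-np.sin(b)]);y=np.array([np.sin(b),np.cos(b)])
    print(z,(d[:,:2]@x).round(1),(d[:,:2]@y).round(1))
E
```

```text
118.6 [-17.1 -17.1  13.6  13.7] [-9.7 10.6 -9.8 10.8]
116.6 [-16.2 -16.2  15.1  15.1] [ -9.9  10.8 -10.   11. ]
120.6 [-18.1 -18.   12.2  12.2] [-9.6 10.5 -9.6 10.7]
```

>>> carry_out --deltas '[0,0,0,0.001,0.0015,0.03,1,0,0,0,0,0,0.0155,1,0,0,0,0,0,0.003,1,0,0,0,0,0,0.002,1,0,0,0,0,0,0,1,0,0,0,0,0,0,1]'

```text
clock: 12.85
eef_pos: [455.8, 69.5, 47.2]
tool_rot: [3.141, 0.001, 3.009]
force: [0.4, -0.2, -1.1]
width: 20.9
gripper_force: 58.9
```

>>> carry_out --deltas '[0,0,0,0,0,0.0005,1,0,0,0,0,0,0.0005,1,0,0,0,0,0,0,1,0,0,0,0,0,0,1]'

```text
clock: 13.35
eef_pos: [455.5, 69.6, 45.8]
tool_rot: [3.141, 0.0, 3.009]
force: [-0.9, 0.7, 3.1]
width: 20.7
gripper_force: 59.3
```

>>> carry_out --deltas '[0,0,0,0,-0.0015,0.0004,1,0,0,0,0,0,0,1,0,0,0,0,0,0,1]'

```text
clock: 13.72
eef_pos: [455.5, 69.2, 45.7]
tool_rot: [3.14, 0.001, 3.011]
force: [-1.2, 2.5, 6.1]
width: 20.9
gripper_force: 59.9
```

>>> carry_out --deltas '[0,0,0,0,0,-0.0004,1,0,0,0,-0.002,0,0,1,0,0,0,-0.002,0,0,1,0,0,0,-0.002,0,0,1,0,0,0,-0.002,0,0,1,0,0,0,-0.002,0,0,1,0,0,0,-0.002,0,0,1,0,0,0,-0.002,0,0,1,0,0,0,0,0,0,1,0,0,0,0,0,0,1]'

```text
clock: 14.98
eef_pos: [465.4, 65.8, 45.8]
tool_rot: [-3.14, -0.007, 3.009]
force: [-6.4, 1.8, 12.6]
width: 21.1
gripper_force: 60.8
```

>>> carry_out --deltas '[0,0,0,-0.0015,0,0,1,0,0,0,-0.0015,0,0,1,0,0,0,-0.001,0,0,1,0,0,0,0,0,0,1,0,0,0,0,0,0,1]'

```text
clock: 15.6
eef_pos: [469.1, 65.2, 45.9]
tool_rot: [-3.14, -0.007, 3.009]
force: [-8.3, 1.6, 13.5]
width: 20.6
gripper_force: 60.9
```

>>> carry_out --deltas '[0,0,0,0,0,-0.0005,1,0,0,0,0,0,-0.0005,1,0,0,0,0,0,0,1,0,0,0,0,0,0,1]'

```text
clock: 16.1
eef_pos: [473.3, 65.5, 46.5]
tool_rot: [-3.141, 0.0, 3.009]
force: [-0.1, -1.1, -0.3]
width: 21.0
gripper_force: 59.0
```

```bash
python3 - <<'E'
from h import *
s,c,im=shot("wrist","w5"); d=s["eef_pos"][:2]-[629,107];b=.133
print(s["clock"],s["eef_pos"].round(1),s["tool_rot"].round(4),s["force"].round(1),s["torque"].round(2),"base xy",(d@[[np.cos(b),np.sin(b)],[-np.sin(b),np.cos(b)]]).round(1)); np.savez("w5.npz",**c)
s2,c2,im2=shot("scene","s5")
o1=cv2.resize(im[190:340,250:450,::-1],None,fx=3,fy=3,interpolation=cv2.INTER_CUBIC)
o2=cv2.resize(im2[160:210,260:380,::-1],(600,250),interpolation=cv2.INTER_CUBIC)[:150]
cv2.imwrite("pics/m5.png",np.vstack([o1,cv2.resize(im2[165:205,270:370,::-1],(600,150))]))
E
```

```text
16.1 [473.3  65.5  46.5] [-3.1414  0.      3.0088] [-0.1 -1.1 -0.3] [-0.    0.05 -0.01] base xy [-148.8  -61.8]
```

View pics/m5.png

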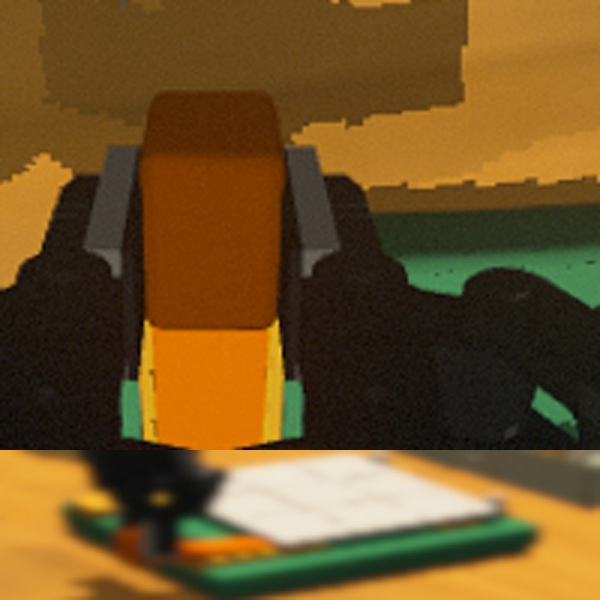

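Friction is released and the forces are zero. The wedge is centred on the right rest, with its tip about 11 mm under the plate. I'll lower it lightly and go on in small steps.

>>> carry_out --deltas '[0,0,0,0,0,0.0005,1,0,0,0,-0.001,0,0,1,0,0,0,-0.001,0,0,1,0,0,0,-0.001,0,0,1,0,0,0,0,0,0,1,0,0,0,0,0,0,1]'

```text
clock: 16.95
eef_pos: [476.0, 65.3, 46.2]
tool_rot: [3.142, -0.0, 3.009]
force: [-0.2, 0.5, -0.8]
width: 20.5
gripper_force: 59.0
```

>>> carry_out --deltas '[0,0,0,-0.001,0,0,1,0,0,0,-0.001,0,0,1,0,0,0,0,0,0,1,0,0,0,0,0,0,1]'

```text
clock: 17.45
eef_pos: [478.1, 65.0, 46.2]
tool_rot: [3.142, 0.0, 3.009]
force: [1.1, -0.7, -0.5]
width: 20.7
gripper_force: 58.9
```

>>> carry_out --deltas '[0,0,0,-0.001,0,0.0002,1,0,0,0,-0.001,0,0,1,0,0,0,0,0,0,1,0,0,0,0,0,0,1]'

```text
clock: 17.95
eef_pos: [479.0, 64.8, 45.9]
tool_rot: [-3.141, -0.002, 3.009]
force: [-4.7, 1.4, 3.1]
width: 20.9
gripper_force: 59.3
```

>>> carry_out --deltas '[0,0,0,-0.001,0,0,1,0,0,0,-0.001,0,0,1,0,0,0,0,0,0,1,0,0,0,0,0,0,1]'

```text
clock: 18.45
eef_pos: [479.3, 64.7, 45.9]
tool_rot: [-3.141, -0.005, 3.01]
force: [-6.6, 0.2, 6.8]
width: 20.8
gripper_force: 59.9
```

>>> carry_out --deltas '[0,0,0,0,0,-0.0002,1,0,0,0,0,0,0,1,0,0,0,0,0,0,1]'

```text
clock: 18.82
eef_pos: [479.5, 64.6, 46.0]
tool_rot: [-3.141, -0.005, 3.01]
force: [-6.6, 2.2, 4.7]
width: 20.6
gripper_force: 59.8
```

>>> carry_out --deltas '[0,0,0,0,0,-0.0002,1,0,0,0,0,0,0,1,0,0,0,0,0,0,1]'

```text
clock: 19.2
eef_pos: [479.8, 64.5, 46.1]
tool_rot: [-3.141, -0.004, 3.009]
force: [-6.6, 1.3, 3.0]
width: 20.8
gripper_force: 59.6
```

>>> carry_out --deltas '[0,0,0,-0.001,0,-0.0002,1,0,0,0,-0.001,0,0,1,0,0,0,0,0,0,1,0,0,0,0,0,0,1]'

```text
clock: 19.7
eef_pos: [481.6, 64.0, 46.2]
tool_rot: [-3.141, -0.005, 3.009]
force: [-6.9, 0.5, 3.1]
width: 20.6
gripper_force: 59.4
```

>>> carry_out --deltas '[0,0,0,-0.001,0,0,1,0,0,0,-0.001,0,0,1,0,0,0,0,0,0,1,0,0,0,0,0,0,1]'

```text
clock: 20.2
eef_pos: [482.4, 63.8, 46.1]
tool_rot: [-3.14, -0.007, 3.009]
force: [-8.9, 0.7, 5.2]
width: 20.7
gripper_force: 59.6
```

>>> carry_out --deltas '[0,0,0,0.001,0,-0.0002,1,0,0,0,0.001,0,-0.0002,1,0,0,0,0.001,0,0,1,0,0,0,0,0,0,1,0,0,0,0,0,0,1]'

```text
clock: 20.82
eef_pos: [482.6, 64.0, 46.7]
tool_rot: [-3.141, -0.001, 3.009]
force: [-3.8, -1.3, -3.8]
width: 21.2
gripper_force: 58.7
```

>>> carry_out --deltas '[0,0,0,0.0005,0,0.0003,1,0,0,0,0,0,0,1,0,0,0,0,0,0,1]'

```text
clock: 21.2
eef_pos: [482.6, 64.1, 46.7]
tool_rot: [-3.141, 0.0, 3.009]
force: [-3.2, -1.4, -3.7]
width: 20.7
gripper_force: 58.7
```

>>> carry_out --deltas '[0,0,0,0,0,0.0003,1,0,0,0,0,0,0.0002,1,0,0,0,0,0,0,1,0,0,0,0,0,0,1]'

```text
clock: 21.7
eef_pos: [482.5, 64.2, 46.3]
tool_rot: [-3.141, -0.0, 3.009]
force: [-3.1, -3.1, -1.6]
width: 20.9
gripper_force: 59.1
```

>>> carry_out --deltas '[0,0,0,0,0,0.0002,1,0,0,0,0,0,0,1,0,0,0,0,0,0,0.3,0,0,0,0,0,0,-0.1,0,0,0,0,0,0,-0.3,0,0,0,0,0,0,-0.3,0,0,0,0,0,0,-0.3]'

```text
clock: 22.58
eef_pos: [482.7, 64.5, 46.0]
tool_rot: [3.141, 0.0, 3.009]
force: [-0.0, 0.9, 0.4]
width: 55.3
gripper_force: 0.0
```

>>> carry_out --deltas '[0,0,0,0,0,-0.02,-0.3,0,0,0,0,0,-0.03,-0.3,0,0,0,0,0,-0.05,-0.3,0,0,0,0.03,0,-0.02,1,0,0,0,0,0,0,1,0,0,0,0,0,0,1]'

```text
clock: 23.32
eef_pos: [453.3, 68.4, 165.9]
tool_rot: [3.141, 0.001, 3.009]
force: [0.4, -0.5, 0.1]
width: 1.2
gripper_force: 0.0
```

```bash
python3 - <<'E'
from h import *
s,c,im=shot("wrist","w6"); d=s["eef_pos"][:2]-[629,107];b=.133
print(s["clock"],s["eef_pos"].round(1),s["force"].round(1),"base xy",(d@[[np.cos(b),np.sin(b)],[-np.sin(b),np.cos(b)]]).round(1)); np.savez("w6.npz",**c)
cv2.imwrite("pics/w6c.png",cv2.resize(im[170:330,270:470,::-1],None,fx=3.6,fy=3.6,interpolation=cv2.INTER_CUBIC))
E
```

```text
23.325 [453.3  68.4 165.9] [ 0.4 -0.5  0.1] base xy [-169.   -61.6]
```

View pics/w6c.png

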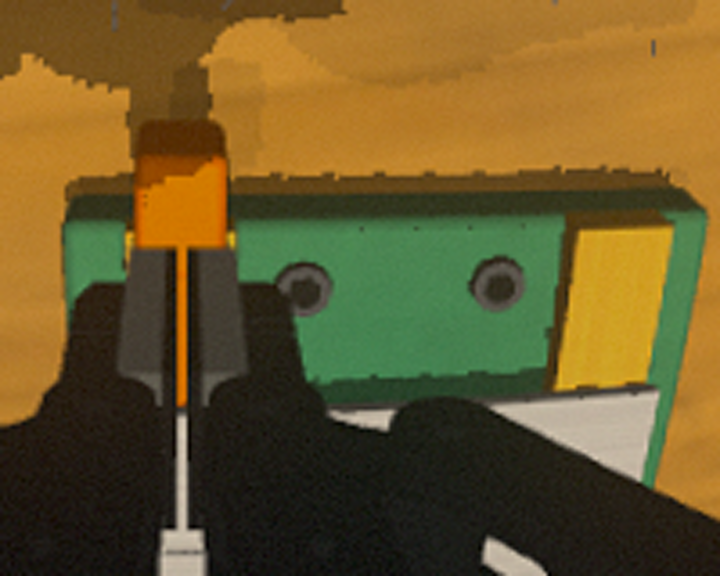

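The wedge stays in place: the block is at crop (182,190) and the taper runs under the plate's front edge. I'll check gently that the corner no longer rocks.

>>> carry_out --deltas '[0,0,0,-0.0535,-0.0015,0,1,0,0,0,-0.0535,-0.0015,0,1,0,0,0,0,0,0.06,1,0,0,0,0,0,0.05,1,0,0,0,0,0,0.006,1,0,0,0,0,0,0.002,1,0,0,0,0,0,0,1,0,0,0,0,0,0,1]'

```text
clock: 24.38
eef_pos: [559.4, 51.4, 49.5]
tool_rot: [3.141, 0.002, 3.009]
force: [0.7, 0.2, -0.3]
width: 0.2
gripper_force: 0.0
```

>>> carry_out --deltas '[0,0,0,0,0,0.0008,1,0,0,0,0,0,0.0005,1,0,0,0,0,0,0.0003,1,0,0,0,0,0,0,1,0,0,0,0,0,0,1]'

```text
clock: 25.0
eef_pos: [558.4, 51.2, 46.3]
tool_rot: [3.142, -0.0, 3.009]
force: [0.4, 0.2, 0.4]
width: 0.1
gripper_force: 0.0
```

>>> carry_out --deltas '[0,0,0,0,0,0.0003,1,0,0,0,0,0,0.0003,1,0,0,0,0,0,0.0002,1,0,0,0,0,0,0,1,0,0,0,0,0,0,1]'

```text
clock: 25.62
eef_pos: [558.5, 51.2, 46.1]
tool_rot: [3.141, 0.0, 3.009]
force: [-2.0, -0.5, 5.9]
width: -0.4
gripper_force: 2.9
```

The corner is firm now: 6 N at z 46.1. To be sure it really bears load, I'll nudge the block in a little from behind with shut fingers and read the resistance.

>>> carry_out --deltas '[0,0,0,0,0,-0.01,1,0,0,0,0,0,-0.05,1,0,0,0,0.0425,0.0027,0,1,0,0,0,0.0425,0,0,1,0,0,0,0.04,0,0,1,0,0,0,0,0,0,1,0,0,0,0,0,0.03,1,0,0,0,0,0,0.03,1,0,0,0,0,0,0.0015,1,0,0,0,0,0,0,1,0,0,0,0,0,0,1]'

```text
clock: 27.0
eef_pos: [436.5, 70.6, 45.1]
tool_rot: [3.141, 0.001, 3.009]
force: [-0.0, 1.2, -0.7]
width: -0.5
gripper_force: 0.0
```

>>> carry_out --deltas '[0,0,0,-0.008,0,0,1,0,0,0,-0.004,0,0,1,0,0,0,-0.002,0,0,1,0,0,0,-0.002,0,0,1,0,0,0,0,0,0,1,0,0,0,0,0,0,1]'

```text
clock: 27.75
eef_pos: [451.0, 68.4, 44.7]
tool_rot: [-3.141, -0.001, 3.009]
force: [0.4, -0.4, -1.1]
width: -0.3
gripper_force: 0.0
```

>>> carry_out --deltas '[0,0,0,-0.001,0,0,1,0,0,0,-0.001,0,0,1,0,0,0,-0.001,0,0,1,0,0,0,0,0,0,1]'

```text
clock: 28.25
eef_pos: [454.4, 68.0, 44.7]
tool_rot: [-3.141, -0.001, 3.009]
force: [-0.2, -0.5, -0.4]
width: -0.2
gripper_force: 0.0
```

>>> carry_out --deltas '[0,0,0,-0.001,0,0,1,0,0,0,-0.001,0,0,1,0,0,0,0,0,0,1]'

```text
clock: 28.62
eef_pos: [454.7, 67.9, 44.6]
tool_rot: [-3.141, -0.004, 3.009]
force: [-3.9, 0.0, 3.7]
width: 0.1
gripper_force: 2.1
```

>>> carry_out --deltas '[0,0,0,-0.001,0,0,1,0,0,0,-0.001,0,0,1,0,0,0,0,0,0,1]'

```text
clock: 29.0
eef_pos: [454.7, 67.8, 44.5]
tool_rot: [-3.141, -0.008, 3.01]
force: [-9.0, 2.0, 5.7]
width: 0.1
gripper_force: 3.9
```

>>> carry_out --deltas '[0,0,0,-0.001,0,0,1,0,0,0,-0.001,0,0,1,0,0,0,0,0,0,1]'

```text
clock: 29.38
eef_pos: [454.8, 67.7, 44.3]
tool_rot: [-3.141, -0.011, 3.01]
force: [-9.8, 2.6, 7.8]
width: 0.1
gripper_force: 5.4
```

>>> carry_out --deltas '[0,0,0,0,0,-0.0005,1,0,0,0,0,0,-0.0005,1,0,0,0,0,0,0,1,0,0,0,0,0,0,1]'

```text
clock: 29.88
eef_pos: [456.6, 67.3, 45.0]
tool_rot: [-3.14, -0.008, 3.009]
force: [-6.4, 0.0, -0.5]
width: 0.3
gripper_force: 3.4
```

With no vertical force from the fingers, the wedge crept in 2 mm and still resists 6.4 N, so it clearly bears load. Back off.

>>> carry_out --deltas '[0,0,0,0.003,0,0,1,0,0,0,0.005,0,0,1,0,0,0,0.015,0,0,1,0,0,0,0.01,0,-0.05,1,0,0,0,0,0,-0.05,1,0,0,0,0,0,-0.05,1,0,0,0,0,0,0,1,0,0,0,0,0,0,1,0,0,0,0,0,0,1]'

```text
clock: 31.0
eef_pos: [427.1, 71.5, 194.8]
tool_rot: [-3.141, -0.003, 3.009]
force: [-0.0, 0.2, -0.1]
width: -0.1
gripper_force: 0.0
```

```bash
python3 - <<'E'
from h import *
s,c,im=shot("wrist","w7"); print(s["clock"],s["eef_pos"].round(1),s["force"].round(1)); np.savez("w7.npz",**c)
x,y=np.array([.9912,-.1326]),np.array([.1326,.9912]);O=np.array([629,107.])
P=lambda a,b,z:proj(c,np.r_[O+a*x+b*y,z],True)[0].round(1)
print("pred plate FL,FR",P(-75,80,46),P(-75,-80,46),"block rear edge mid (-155 pred)",P(-155,-62,67))
cv2.imwrite("pics/w7c.png",cv2.resize(im[180:330,270:430,::-1],None,fx=4,fy=4,interpolation=cv2.INTER_CUBIC))
E
```

```text
31.0 [427.1  71.5 194.8] [-0.   0.2 -0.1]
pred plate FL,FR [440.9 284.6] [303.8 289. ] block rear edge mid (-155 pred) [319.9 230.7]
```

View pics/w7c.png

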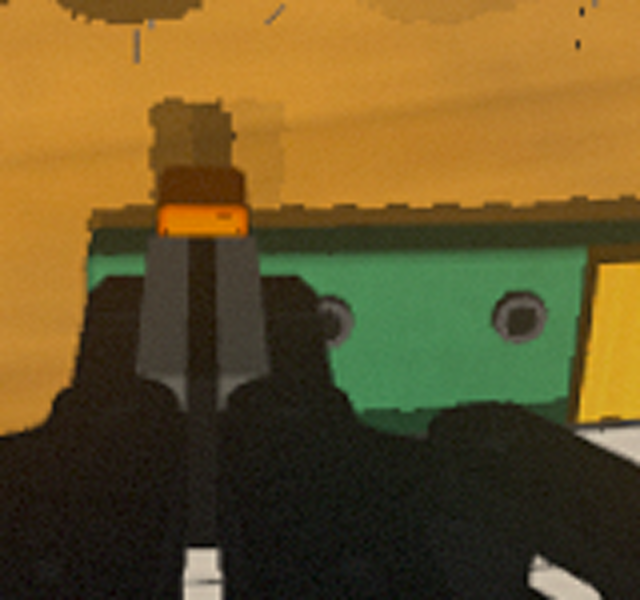

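The block's rear edge is at (320.5,231), against a predicted (319.9,230.7), and the plate's front edge is at row 286, against about 285. Wedge and plate are in place and the robot is clear.

```bash
python3 -c "
from cell import ctrl
print(ctrl.finish_job())"
```

```text
the job is handed in; nothing more can be done
None
```

The right front rest was the low one (about 3 mm); the wedge now sits about 22 mm under the plate there and bears its weight, the plate had not visibly moved in the last picture, the arm is clear, and the job was handed in at about 31 s with no verdict returned.

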